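# Walk the nest block round to the fence

## Robot

A 6-joint arm with a two-finger parallel gripper is mounted at the origin on a cart in front of the work surface, level with it; the furniture and walls round the work are solid. World frame = base frame: x ahead of the robot, y to its left, z up, the work surface at z = 0. Lengths are in m, angles in rad, forces in N, time in s.
With the tool pointing down it reaches from about 0.275 to 0.725 m from the base axis. Payload 15.9 kg.
Tool frame: the origin (TCP) lies midway between the tips of the shut fingers; the grasp point (between the pads) lies 19 mm behind it; x points along the fingers, z is the direction in which the jaws open and shut, and the axes are right-handed (so a half turn about x gives the same grasp; the last joint's range is limited). The gripper opens to 85 mm and grips with 20 to 120 N. Pads are 22 mm wide; open, the fingers measure 114 mm over their backs; the gripper's body (76 mm by 85 mm) begins 54 mm behind the grasp point. The pads swing forward as they close: fully open they stand 13 mm farther back than shut.
Start: joints at [-1.143, 0.213, -0.034, 1.323, 0, 1.571], TCP at [0.207, -0.455, 0.231] pointing down, gripper open.
Joint ranges: [-2.98, 2.98], [-0.74, 1.72], [-1.14, 1.35], [-2.1, 2.04], [-1.57, 1.44], [-3.14, 3.14]. Speed limits (rad/s): [1.89, 1.89, 2.39, 2.57, 3.14, 3.14].

## Interface

Orientations are given as a rotation vector (axis times angle).
In Python, from station import get_obs, cams, workorder gives the robot as it stands.
- The arm moves only by the tool step_arm, never from a script. Its argument "motion" is a list of rows, each a list of 4 numbers: the shift along the tool's x, y, z as a fraction of full scale, then the turn about the tool's x as a fraction of full scale. In form: [[tx, ty, tz, turn], ...]. A call has 1 to 8 rows; each row shifts and turns the pose as measured when the row begins, along the tool's axes as they then stand; what a row does not reach is not made up. Full scale, the value 1, is 500 mm for a shift and 0.1 rad for a turn. A row lasts 1/12 s, in which the tool goes at most 41.7 mm and 7.16 degrees, less where a joint would pass 70% of its speed; a pose out of reach is approached as far as the arm can. A call with a number of a shift or a turn outside -1 to 1 is refused whole. A call with a gripper value outside its range is refused whole. "claw" is the closure, from 0 (fully open) to 1 (shut), set as the call begins (left out, the last holds). The fingers move at their own pace and stop on an object; "grip_force" is the grip in N (left out, the last holds). Time passes only in rows, so rows that do not move let the fingers close. It gives the time, the measured TCP pose, the force and the opening at its end, in the units of the state.
- get_obs(): the state, without advancing time (a new reading comes with each control period).
- cams.snapshot(name): name is "scene" or "side" or "wrist"; returns the picture (400x640x3 uint8, red, green, blue); there is no depth.
- cams.camera_model(name): a dict with "intrinsics" (3x3 intrinsics, pixels), "rvec" (rotation vector, rad) and "tvec" (3), from world to camera coordinates, as OpenCV has them; the wrist camera has in their place "hand_eye" (4x4, takes a point from camera to tool coordinates, whose origin is the TCP and whose axes are the tool frame's). Camera axes: x right, y down, z forward; pixel columns grow to the right and rows downward; lengths in m; the calibration is good to about 2 mm. A picture is of the moment at which its call begins: read the wrist's pose just before it. camera_model takes no time and is no camera call.
- workorder.sign_off(): hands the job in, once; it reports no verdict.
The state is a dict: "t": time; "qpos": joint angles; "joint_vel": joint speeds; "effort": joint torques, N m; "position": TCP position; "orientation": TCP orientation; "contact_force": force on the tool from outside, world axes, zero at the start; "torque": the same for the moment, N m; "width": opening from 0.0 (shut) to 1.0 (fully open).
Only numpy, scipy, OpenCV 4.12 (cv2) and the standard library are available. Lean on these libraries where they do the work, as an engineer would, in place of code of your own. Each camera call takes 0.05 s, during which the arm holds its last target.

## Task

Square the heavy aluminium nest block up to the steel fence: with the fingertips only, pushing at its corners and sides, walk it round and across the bench until both round buttons on its side rest against the upright face of the fence and neither end of the block sticks out past the fence. The block slides on the bench all the way: do not grip it by its buttons, lift it, tip it, or press on it with the arm or the body of the gripper. Leave the drivers, wood block, glue bottle, solder spool and tape roll where they stand.

Things in the scene. Friction and masses are not known exactly. Their poses are not given: they have to be found in the camera images.
- nest_block: loose bare aluminium block, about 1.3 kg, 92 mm along its own x, 112 mm along its y, 40 mm high, a dark circle on top, two dark screw holes by the side opposite the buttons; 5 to 12 N slide it, it stops when the push ends. Two round steel buttons (18 mm across, 20 mm above the bench) stand 10 mm out of its +x side, 38 mm either side of the middle. Origin: centre of underside; x out of the buttoned side, z up
- button_left (a point): middle of the outer face of the block's button at its +y end, 20 mm above the underside; 56 mm ahead (block x) of the block's origin and 38 mm to block +y
- button_right (a point): the same for the button at the block's -y end
- fence: dark steel angle fixed to the bench. Upright plate 200 mm long (its y), 55 mm high, 14 mm thick; foot and ribs reach 62 mm behind the face. Origin: on the bench under the middle of the smooth front face; its -x points out of that face to where the block belongs, so the block's x and the fence's x point the same way when the block is home
- spare_driver: loudspeaker driver standing loose on the bench, 76 mm across, 77 mm high, to the left of the block, the farther of two. Origin: centre of the underside. The many drivers in rows beyond it (all at x over 0.60 m, up to 90 mm high) are fixed: the block cannot pass them. Not to be disturbed
- spare_driver_b: second loose loudspeaker driver, 76 mm across, 82 mm high, to the left of the block, nearer the robot. Origin: centre of the underside. Not to be disturbed
- wood_spacer: upright wood block, 23 x 50 x 95 mm, standing behind the fence. Origin: centre of the underside. Not to be disturbed
- glue: white glue bottle with red tip, 41 mm across, 131 mm high, beyond the fence's far end. Origin: centre of the underside. Not to be disturbed
- solder: spool of solder, 62 x 55 x 47 mm, behind the fence's near end. Origin: centre of the underside. Not to be disturbed
- tape: black tape roll lying flat, 100 mm across, 18 mm high, on the left, beyond the loose drivers. Origin: centre of the underside. Not to be disturbed

How it is judged:
By the outcome, as a careful person would: the job done as asked, in the order asked, and still so for the second after the job is handed in, with the robot touching nothing.
It also fails if it takes over 72 s, if anything falls off the work surface, if the arm or the gripper's body presses on something with over 40 N, if the wrist force passes 120 N, or if a joint passes its speed limit or range.

## Working session

There is one attempt and no reset: what is moved stays moved. The work goes in short steps, Python scripts to look and compute and a tool call to move; the robot and the scene stay as the last step left them, time stands still between calls to the robot, and variables do not carry over. Pictures are saved under pics/ and viewed, and the job is handed in when it is done.

Besides the shell and the picture viewer there is one more tool, called after "Request:" as name([rows], argument=value, ...), one row to a line, values as JSON. step_arm: Moves the arm, as the interface text tells. Its arguments: {"type":"object","properties":{"motion":{"type":"array"},"claw":{"type":"number"},"grip_force":{"type":"number"}},"required":["motion"]}

```bash
ls; mkdir -p pics
python3 - <<'E'
from station import get_obs,cams,workorder
import cv2
o=get_obs();print({k:o[k] for k in('t','qpos','position','orientation','contact_force','width')})
for n in('scene','side','wrist'):
    cv2.imwrite(f'pics/{n}0.png',cams.snapshot(n)[:,:,::-1]); print(n,cams.camera_model(n))
E
```

```text
pics
{'t': 0.0, 'qpos': array([-1.14299578e+00,  2.13328659e-01, -3.50521098e-02,  1.32350103e+00,
        2.30888257e-05,  1.57078084e+00]), 'position': array([ 0.20730159, -0.45462944,  0.23083268]), 'orientation': array([ 0.88917549,  1.38266265, -0.88817893]), 'contact_force': array([ 0.17949813,  0.28973387, -0.55292058]), 'width': 1.0072102371101412}
scene {'intrinsics': array([[360.85778398,   0.        , 315.02579607],
       [  0.        , 360.85778398, 199.85739308],
       [  0.        ,   0.        ,   1.        ]]), 'rvec': array([ 0.9309181 , -2.35403816,  1.2246607 ]), 'tvec': array([0.42037623, 0.24029679, 0.98050851])}
side {'intrinsics': array([[394.01713592,   0.        , 316.94164111],
       [  0.        , 394.01713592, 197.36420978],
       [  0.        ,   0.        ,   1.        ]]), 'rvec': array([-0.02318404,  2.82953264, -1.35417056]), 'tvec': array([0.52230659, 0.02118831, 1.10235392])}
wrist {'intrinsics': array([[307.41124522,   0.        , 318.28641863],
       [  0.        , 307.41124522, 198.17869773],
       [  0.        ,   0.        ,   1.        ]]), 'hand_eye': array([[-2.39187077e-04, -2.81536136e-01,  9.59550596e-01,
        -1.42104297e-01],
       [-2.35114872e-05, -9.59550622e-01, -2.81536149e-01,
         7.03617830e-02],
       [ 9.99999971e-01, -8.99002702e-05,  2.22892775e-04,
         1.10259197e-03],
       [ 0.00000000e+00,  0.00000000e+00,  0.00000000e+00,
         1.00000000e+00]])}
```

View pics/scene0.png

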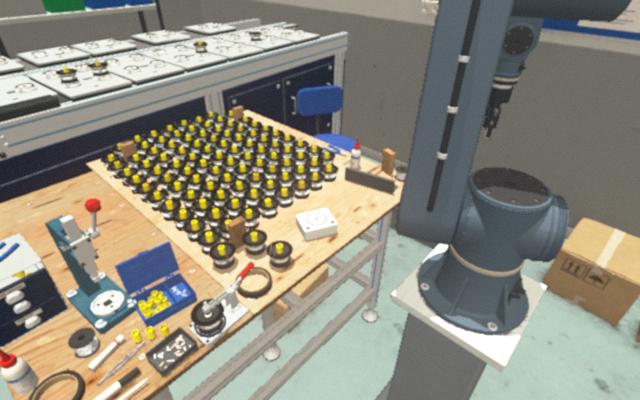

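View pics/side0.png

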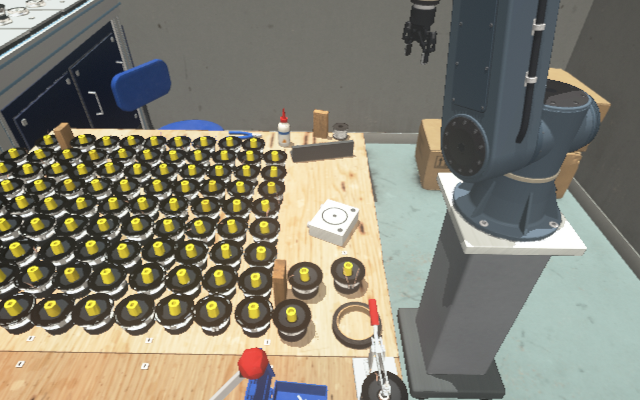

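View pics/wrist0.png

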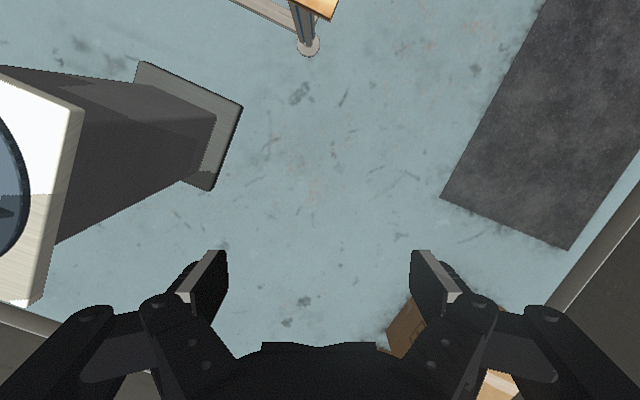

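```bash
cat > h.py <<'E'
import numpy as np,cv2
from station import get_obs,cams
def cam(n):
    m=cams.camera_model(n);K=m['intrinsics']
    if n=='wrist':
        o=get_obs();R,_=cv2.Rodrigues(np.array(o['orientation']));T=np.eye(4);T[:3,:3]=R;T[:3,3]=o['position']
        X=T@m['hand_eye'];return K,X[:3,:3],X[:3,3]
    R,_=cv2.Rodrigues(m['rvec']);return K,R.T,-R.T@m['tvec']
def ray(C,uv,z):
    K,R,c=C;uv=np.atleast_2d(np.array(uv,float));d=(R@np.linalg.inv(K)@np.c_[uv,np.ones(len(uv))].T).T
    return c+d*((z-c[2])/d[:,2])[:,None]
def proj(C,P):
    K,R,c=C;p=(np.atleast_2d(P)-c)@R;p=p@K.T;return p[:,:2]/p[:,2:]
def tri(C1,u1,C2,u2):
    A=[];b=[]
    A=np.zeros((3,3));b=np.zeros(3)
    for C,u in((C1,u1),(C2,u2)):
        K,R,c=C;d=R@np.linalg.inv(K)@np.array([*u,1.]);d/=np.linalg.norm(d);M=np.eye(3)-np.outer(d,d);A+=M;b+=M@c
    return np.linalg.solve(A,b)
E
python3 - <<'E'
import cv2
a=cv2.imread('pics/side0.png')
cv2.imwrite('pics/side0c.png',cv2.resize(a[100:300,250:390],None,fx=4,fy=4,interpolation=cv2.INTER_CUBIC)[:,:][:600] if 0 else cv2.resize(a[110:260,260:400],None,fx=4,fy=4,interpolation=cv2.INTER_CUBIC))
a=cv2.imread('pics/scene0.png')
cv2.imwrite('pics/scene0c.png',cv2.resize(a[135:285,200:400],None,fx=4,fy=4,interpolation=cv2.INTER_CUBIC))
E
```

```text
(no output)
```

View pics/side0c.png

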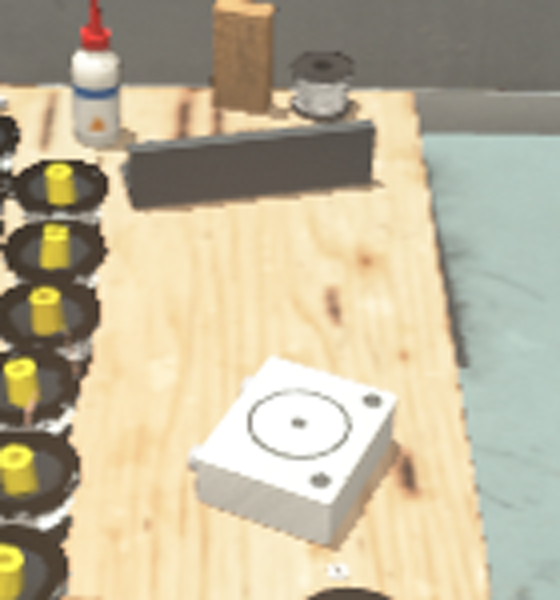

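View pics/scene0c.png

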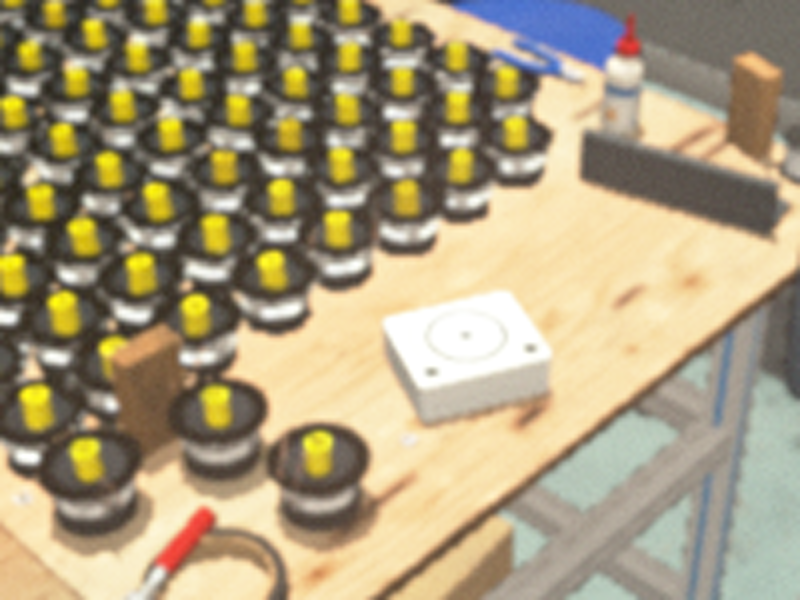

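Run:
```python
from h import *
S=cam('side');C=cam('scene')
s=lambda *p:[(260+(x+.5)/4-.5,110+(y+.5)/4-.5) for x,y in p]
c=lambda *p:[(200+(x+.5)/4-.5,135+(y+.5)/4-.5) for x,y in p]
np.set_printoptions(precision=4,suppress=True)
print('side top corners+holes+ctr',ray(S,s((275,357),(398,402),(330,503),(197,468),(372,400),(320,481),(298,423)),.04))
print('scene same',ray(C,c((385,328),(505,291),(548,368),(425,400),(530,348),(431,372),(465,336)),.04))
print('fence side bot',ray(S,s((137,208),(376,184)),.0)); print('top',ray(S,s((127,152),(375,125)),.055))
print('fence scene bot',ray(C,c((583,178),(773,233)),.0));print('top',ray(C,c((583,133),(777,188)),.055))
print('drivers base side', ray(S,[(305,290),(348,286)],.0)); print('scene',ray(C,c((217,470),(320,520)),0.))
print('drv rims scene',ray(C,c((217,408),(318,458)),.06))
print('bench edge',ray(S,s((415,95),(485,560)),0))
print('fixed driver',ray(S,s((52,183),(55,250),(48,315),(30,385)),.05),ray(C,c((518,135),(462,165),(405,200),(338,235),(272,272)),.05))
```

```text
side top corners+holes+ctr [[0.4919 0.0343 0.04  ]
 [0.413  0.0785 0.04  ]
 [0.4605 0.1723 0.04  ]
 [0.541  0.1436 0.04  ]
 [0.4297 0.0769 0.04  ]
 [0.4658 0.1534 0.04  ]
 [0.478  0.1005 0.04  ]]
scene same [[0.5301 0.1384 0.04  ]
 [0.4932 0.0337 0.04  ]
 [0.4019 0.0864 0.04  ]
 [0.445  0.1799 0.04  ]
 [0.4283 0.0771 0.04  ]
 [0.4647 0.1528 0.04  ]
 [0.4762 0.1015 0.04  ]]
fence side bot [[ 0.5985 -0.2015  0.    ]
 [ 0.4048 -0.2421  0.    ]]
top [[ 0.6045 -0.1968  0.055 ]
 [ 0.4094 -0.2431  0.055 ]]
fence scene bot [[ 0.5973 -0.2026  0.    ]
 [ 0.4068 -0.2502  0.    ]]
top [[ 0.5957 -0.1956  0.055 ]
 [ 0.4051 -0.2408  0.055 ]]
drivers base side [[0.5452 0.3044 0.    ]
 [0.45   0.2915 0.    ]]
scene [[ 0.5351  0.3123  0.    ]
 [ 0.4404  0.2943 -0.    ]]
drv rims scene [[0.5328 0.3075 0.06  ]
 [0.4401 0.2927 0.06  ]]
bench edge [[ 0.3611 -0.3891  0.    ]
 [ 0.3639  0.1789  0.    ]]
fixed driver [[ 0.6592 -0.1588  0.05  ]
 [ 0.6484 -0.071   0.05  ]
 [ 0.6457  0.0052  0.05  ]
 [ 0.6498  0.079   0.05  ]] [[ 0.6441 -0.1557  0.05  ]
 [ 0.6455 -0.0773  0.05  ]
 [ 0.6415  0.0026  0.05  ]
 [ 0.6442  0.0829  0.05  ]
 [ 0.6438  0.1588  0.05  ]]
```

```bash
cat >> h.py <<'E'
def st():
    o=get_obs();R,_=cv2.Rodrigues(np.array(o['orientation']));z=R[:,2]
    print('t %.2f'%o['t'],'p',np.round(o['position'],4),'jaw yaw %.1f'%np.degrees(np.arctan2(z[1],z[0])),'tilt',np.round(R[:,0],3),'F',np.round(o['contact_force'],1),'w %.2f'%o['width'],'q',np.round(o['qpos'],2));return o,R
def rel(P):
    o=get_obs();R,_=cv2.Rodrigues(np.array(o['orientation']));d=R.T@(np.array(P)-o['position']);print('to',P,'tool mm',np.round(d*1000,1),'frac',np.round(d/.5,4))
E
python3 - <<'E'
from h import *
o,R=st();print(R.round(3));rel([.40,-.25,.2]);rel([.40,.215,.2])
E
```

```text
t 0.15 p [ 0.2073 -0.4547  0.2309] jaw yaw -65.5 tilt [-0.     0.001 -1.   ] F [-0.4  0.1  0.5] w 1.00 q [-1.14  0.21 -0.03  1.32  0.    1.57]
[[-0.     0.91   0.415]
 [ 0.001  0.415 -0.91 ]
 [-1.     0.    -0.001]]
to [0.4, -0.25, 0.2] tool mm [  31.   260.2 -106.3] frac [ 0.0621  0.5204 -0.2126]
to [0.4, 0.215, 0.2] tool mm [  31.4  453.1 -529.4] frac [ 0.0627  0.9063 -1.0588]
```

Request:
step_arm([
  [0,0.053,-0.058,0],
  [0,0.053,-0.058,0],
  [0,0.053,-0.058,0],
  [0,0.053,-0.058,0],
  [0,0.053,-0.058,0],
  [0,0.053,-0.058,0],
  [0,0.053,-0.058,0],
  [0,0.053,-0.058,0],
], claw=1, grip_force=40)

```text
t: 0.82
position: [0.3032, -0.1509, 0.228]
orientation: [0.899, 1.382, -0.897]
contact_force: [1.1, -0.5, 0.1]
width: -0.001
```

Request:
step_arm([
  [0,0.053,-0.058,0],
  [0,0.053,-0.058,0],
  [0,0.053,-0.058,0],
  [0,0.053,-0.058,0],
  [0,0.053,-0.058,0],
  [0,0.053,-0.058,0],
  [0,0.053,-0.058,0],
  [0,0.053,-0.058,0],
])

```text
t: 1.48
position: [0.3994, 0.1507, 0.2292]
orientation: [0.899, 1.379, -0.895]
contact_force: [1.3, -0.6, 1.5]
width: -0.0
```

Request:
step_arm([
  [0,0,0,-1],
  [0,0,0,-1],
  [0,0,0,-1],
  [0,0,0,-1],
  [0,0,0,-1],
  [0,0,0,-1],
  [0,0,0,-1],
])

```text
t: 2.07
position: [0.3996, 0.1601, 0.2267]
orientation: [0.33, 1.55, -0.327]
contact_force: [-0.6, -0.8, -0.4]
width: 0.003
```

Run:
```python
from h import *
o,R=st();rel([.41,.18,.2])
cv2.imwrite('pics/w1.png',cams.snapshot('wrist')[:,:,::-1])
```

```text
t 2.07 p [0.3996 0.1601 0.2267] jaw yaw -24.0 tilt [-0.003  0.002 -1.   ] F [-0.6 -0.8 -0.4] w 0.00 q [ 0.38  0.07 -0.21  1.29  0.    2.37]
to [0.41, 0.18, 0.2] tool mm [26.7 22.4  1.6] frac [0.0534 0.0448 0.0031]
```

View pics/w1.png

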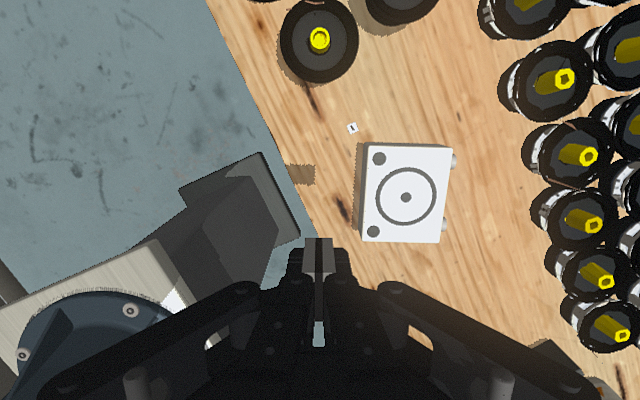

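Run:
```python
from h import *
W=cam('wrist');P=ray(W,[(379,158),(373,231),(405.5,197.5)],.04);print(P)
v=P[0]-P[1];print('x yaw',np.degrees(np.arctan2(v[1],v[0]))-90)
```

```text
[[0.46598308 0.15140462 0.04      ]
 [0.43033555 0.0750811  0.04      ]
 [0.4776384  0.09826921 0.04      ]]
x yaw -25.03531230768398
```

Request:
step_arm([
  [0.07,0.019,0.02,0],
  [0.07,0.019,0.02,0],
  [0.07,0,0,0],
  [0.07,0,0,0],
  [0.06,0,0,0],
  [0,0,0,0],
])

```text
t: 2.62
position: [0.4278, 0.171, 0.0522]
orientation: [0.337, 1.543, -0.328]
contact_force: [-2.7, -0.5, -1.3]
width: -0.003
```

Run:
```python
from h import *
o,R=st();rel([.4265,.169,.013])
```

```text
t 2.62 p [0.4278 0.171  0.0522] jaw yaw -24.3 tilt [ 0.003  0.005 -1.   ] F [-2.7 -0.5 -1.3] w -0.00 q [ 0.38  0.25 -0.47  0.85  0.    2.37]
to [0.4265, 0.169, 0.013] tool mm [39.2 -2.6 -0.4] frac [ 0.0784 -0.0052 -0.0008]
```

Request:
step_arm([
  [0.05,-0.003,0,0],
  [0.026,0,0,0],
  [0,0,0,0],
])

```text
t: 2.87
position: [0.4276, 0.1699, 0.0151]
orientation: [0.341, 1.543, -0.333]
contact_force: [0.4, 1.2, 0.8]
width: 0.001
```

Request:
step_arm([
  [0,0,0.012,0],
  [0,0,0.012,0],
  [0,0,0.012,0],
  [0,0,0.012,0],
  [0,0,0,0],
])

```text
t: 3.28
position: [0.4542, 0.1601, 0.0211]
orientation: [0.346, 1.539, -0.332]
contact_force: [-2.1, 0.2, -0.1]
width: -0.002
```

Run:
```python
from h import *
o,R=st()
cv2.imwrite('pics/w2.png',cams.snapshot('wrist')[:,:,::-1])
```

```text
t 3.28 p [0.4542 0.1601 0.0211] jaw yaw -24.8 tilt [ 0.006  0.007 -1.   ] F [-2.1  0.2 -0.1] w -0.00 q [ 0.34  0.32 -0.46  0.78  0.    2.34]
```

View pics/w2.png

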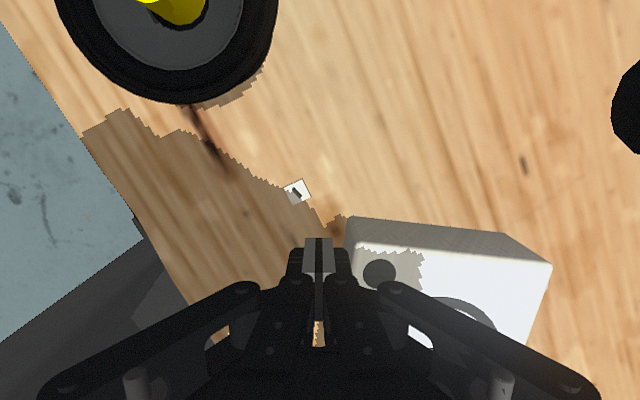

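Request:
step_arm([
  [0.006,0,0.012,0],
  [0.006,0,0.012,0.3],
  [0.004,0,0.012,0.5],
  [0.004,0,0.012,0.5],
  [0,0,0,0],
])

```text
t: 3.75
position: [0.4764, 0.1511, 0.0127]
orientation: [0.455, 1.521, -0.434]
contact_force: [-0.6, -0.6, 0.1]
width: -0.003
```

Run:
```python
from h import *
o,R=st()
a=cams.snapshot('side');cv2.imwrite('pics/s3.png',cv2.resize(a[110:260,260:400,::-1],None,fx=4,fy=4,interpolation=cv2.INTER_CUBIC))
```

```text
t 3.75 p [0.4764 0.1511 0.0127] jaw yaw -32.5 tilt [ 0.007  0.012 -1.   ] F [-0.6 -0.6  0.1] w -0.00 q [ 0.3   0.36 -0.43  0.78  0.01  2.44]
```

View pics/s3.png

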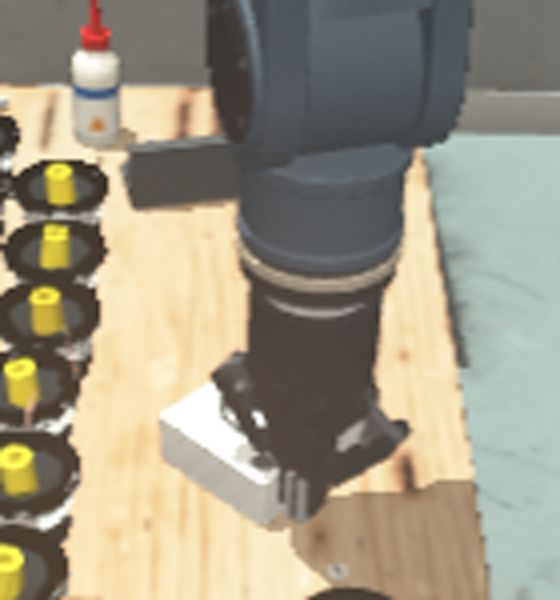

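Run:
```python
from h import *
S=cam('side')
s=lambda *p:[(260+(x+.5)/4-.5,110+(y+.5)/4-.5) for x,y in p]
P=ray(S,s((163,460),(270,528)),0);v=P[0]-P[1];print(P,np.degrees(np.arctan2(v[1],v[0])),np.linalg.norm(v))
P=ray(S,s((160,413),(270,485)),.04);v=P[0]-P[1];print(P,np.degrees(np.arctan2(v[1],v[0])),np.linalg.norm(v))
```

```text
[[0.56464513 0.093707   0.        ]
 [0.49520489 0.15441269 0.        ]] -41.160433171485934 0.09223408751207442
[[0.56596481 0.092866   0.04      ]
 [0.4963035  0.15759525 0.04      ]] -42.89822165211806 0.09509245176685442
```

Request:
step_arm([
  [0,0,-0.03,0],
  [-0.08,0,0,0.8],
  [-0.06,0,0,0.8],
  [0,0.03,0.06,0],
  [0,0.03,0.07,0],
  [0,0.03,0.07,0],
  [0,0,0,0],
  [0,0,0,0],
])

```text
t: 4.47
position: [0.5648, 0.1272, 0.0875]
orientation: [0.57, 1.493, -0.553]
contact_force: [-0.3, -0.2, 0.3]
width: -0.001
```

Run:
```python
from h import *
o,R=st();rel([.572,.129,.027])
cv2.imwrite('pics/w4.png',cams.snapshot('wrist')[:,:,::-1])
a=cams.snapshot('side');cv2.imwrite('pics/s4.png',cv2.resize(a[110:260,260:400,::-1],None,fx=4,fy=4,interpolation=cv2.INTER_CUBIC))
```

```text
t 4.47 p [0.5648 0.1272 0.0875] jaw yaw -41.1 tilt [ 0.007  0.009 -1.   ] F [-0.3 -0.2  0.3] w -0.00 q [ 0.22  0.43 -0.1   1.03  0.01  2.51]
to [0.572, 0.129, 0.027] tool mm [60.6  5.4  4.3] frac [0.1211 0.0108 0.0086]
```

View pics/w4.png

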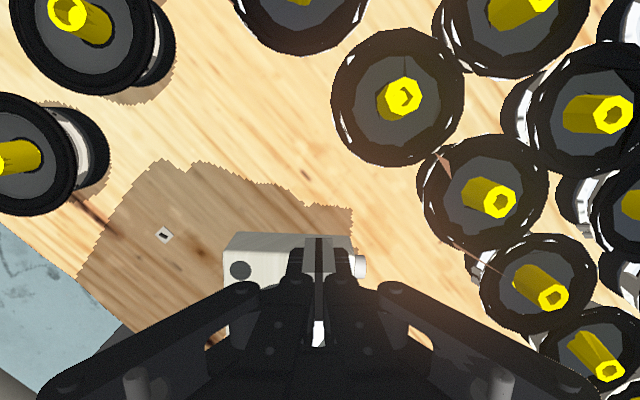

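View pics/s4.png

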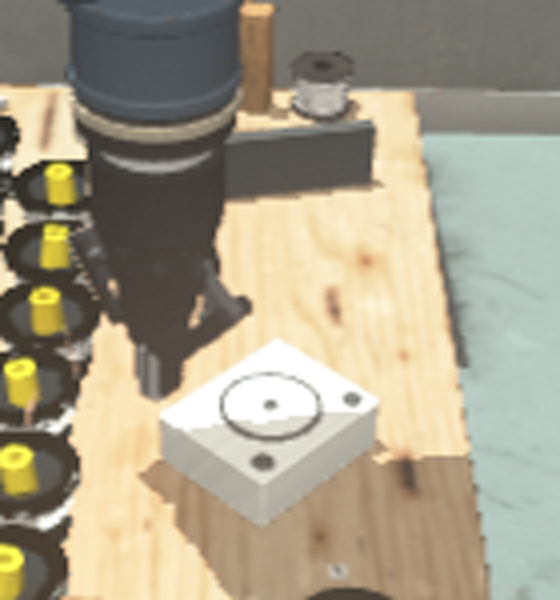

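```bash
cat >> h.py <<'E'
def blk(h1,h2,c,n='side',off=(260,110),k=4):
    C=cam(n);f=lambda p:(off[0]+(p[0]+.5)/k-.5,off[1]+(p[1]+.5)/k-.5)
    P=ray(C,[f(h1),f(h2),f(c)],.04);v=P[0]-P[1];x=np.array([v[1],-v[0]]);x/=np.linalg.norm(x)
    if x@(P[2]-(P[0]+P[1])/2)[:2]<0:x=-x
    y=np.array([-x[1],x[0]])
    print('ctr',P[2][:2].round(4),'yaw %.1f'%np.degrees(np.arctan2(x[1],x[0])),'holes dist %.4f'%np.linalg.norm(v),'back %.4f'%(x@(P[2]-(P[0]+P[1])/2)[:2]))
    return P[2][:2],x,y
E
python3 - <<'E'
from h import *
c,x,y=blk((352,400),(263,462),(270,405))
o,R=st();d=o['position'][:2]-c;print('tcp in block',d@x,d@y)
E
```

```text
ctr [0.4957 0.0834] yaw -43.9 holes dist 0.0833 back 0.0339
t 4.57 p [0.5639 0.1275 0.0875] jaw yaw -41.1 tilt [ 0.007  0.009 -1.   ] F [-0.4  0.  -0. ] w 0.00 q [ 0.22  0.43 -0.1   1.03  0.01  2.51]
tcp in block 0.018556563169134777 0.07912305259255184
```

Request:
step_arm([
  [0.06,0.014,0.022,0],
  [0.064,0,0,0],
  [0,0,0,0],
])

```text
t: 4.82
position: [0.5756, 0.1281, 0.0261]
orientation: [0.568, 1.492, -0.548]
contact_force: [-1.7, -0.6, -2.1]
width: 0.002
```

Request:
step_arm([
  [0,-0.012,0,0],
  [0.003,-0.012,0,0],
  [0.003,-0.012,0,0.3],
  [0.003,-0.012,0,0.3],
  [0.003,-0.012,0,0.5],
  [0.003,-0.012,0,0.5],
  [0,0,0,0],
])

```text
t: 5.4
position: [0.5504, 0.1016, 0.0261]
orientation: [0.706, 1.445, -0.674]
contact_force: [-1.0, -0.3, 0.0]
width: -0.0
```

Run:
```python
from h import *
o,R=st()
a=cams.snapshot('side');cv2.imwrite('pics/s5.png',cv2.resize(a[110:260,260:400,::-1],None,fx=4,fy=4,interpolation=cv2.INTER_CUBIC))
```

```text
t 5.40 p [0.5504 0.1016 0.0261] jaw yaw -50.7 tilt [ 0.02   0.012 -1.   ] F [-1.  -0.3  0. ] w -0.00 q [ 0.18  0.44 -0.26  0.85  0.01  2.63]
```

View pics/s5.png

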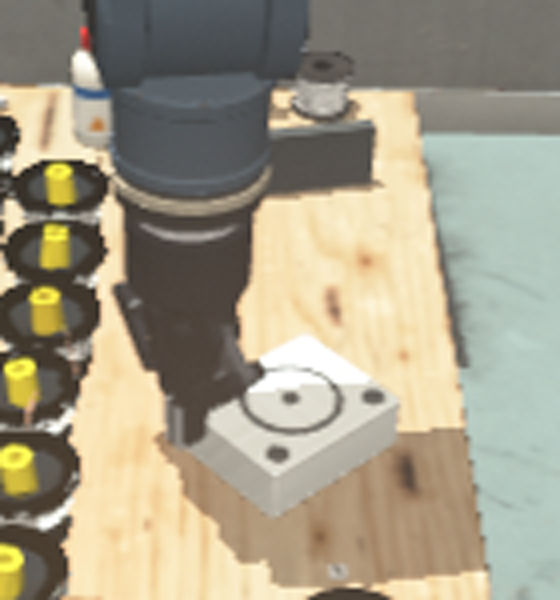

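Run:
```python
from h import *
c,x,y=blk((373,397),(278,454),(290,398))
o,R=st();d=o['position'][:2]-c;print('tcp in block',d@x,d@y)
```

```text
ctr [0.4827 0.0762] yaw -48.1 holes dist 0.0836 back 0.0342
t 5.45 p [0.5509 0.1018 0.0264] jaw yaw -50.6 tilt [ 0.02   0.012 -1.   ] F [0.6 0.3 0.1] w -0.00 q [ 0.18  0.44 -0.26  0.85  0.01  2.63]
tcp in block 0.02646679931890652 0.06790656657389328
```

Request:
step_arm([
  [0,0.014,0,0],
  [0,0,0.024,0],
  [0,-0.014,0,0],
  [0.002,-0.012,0,0.5],
  [0.003,-0.012,0,0.5],
  [0.003,-0.012,0,0.5],
  [0.003,-0.012,0,0.5],
  [0,0,0,0],
])

```text
t: 6.12
position: [0.5466, 0.078, 0.0249]
orientation: [0.867, 1.379, -0.818]
contact_force: [0.3, 0.1, 1.0]
width: -0.0
```

Run:
```python
from h import *
o,R=st()
a=cams.snapshot('side');cv2.imwrite('pics/s6.png',cv2.resize(a[110:260,260:400,::-1],None,fx=4,fy=4,interpolation=cv2.INTER_CUBIC))
```

```text
t 6.12 p [0.5466 0.078  0.0249] jaw yaw -62.2 tilt [ 0.034  0.015 -0.999] F [0.3 0.1 1. ] w -0.00 q [ 0.14  0.42 -0.3   0.82  0.01  2.79]
```

View pics/s6.png

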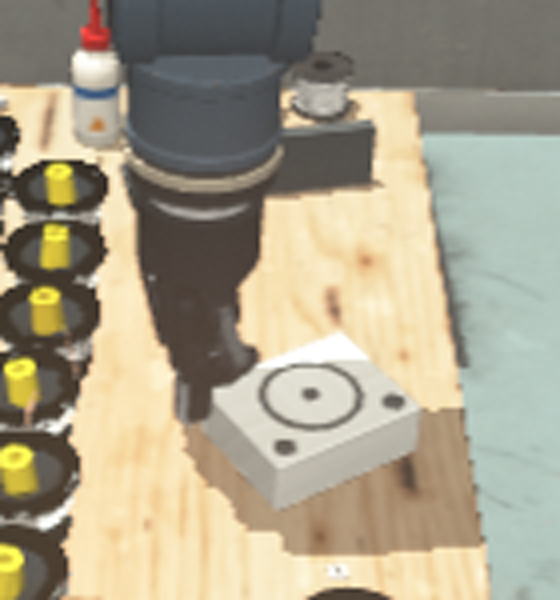

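Run:
```python
from h import *
c,x,y=blk((394,401),(286,446),(311,394))
o,R=st();d=o['position'][:2]-c;print('tcp in block',d@x,d@y)
```

```text
ctr [0.469  0.0719] yaw -57.6 holes dist 0.0835 back 0.0334
t 6.17 p [0.5469 0.0781 0.025 ] jaw yaw -62.1 tilt [ 0.034  0.015 -0.999] F [-0.3  0.5  1.1] w -0.00 q [ 0.14  0.42 -0.3   0.82  0.01  2.79]
tcp in block 0.03644753244746665 0.06915145909190772
```

Request:
step_arm([
  [0.002,-0.012,0,0.5],
  [0.003,-0.012,0,0.5],
  [0.003,-0.012,0,0.5],
  [0.003,-0.012,0,0.5],
  [0.003,-0.012,0,0.5],
  [0.003,-0.012,0,0.3],
  [0,0,0,0],
])

```text
t: 6.75
position: [0.5233, 0.0659, 0.0196]
orientation: [1.086, 1.271, -1.011]
contact_force: [0.0, -0.0, 0.6]
width: 0.0
```

Run:
```python
from h import *
o,R=st()
a=cams.snapshot('side');cv2.imwrite('pics/s7.png',cv2.resize(a[110:260,260:400,::-1],None,fx=4,fy=4,interpolation=cv2.INTER_CUBIC))
```

```text
t 6.75 p [0.5233 0.0659 0.0196] jaw yaw -78.0 tilt [ 0.051  0.016 -0.999] F [ 0.  -0.   0.6] w 0.00 q [ 0.12  0.36 -0.4   0.76  0.01  3.05]
```

View pics/s7.png

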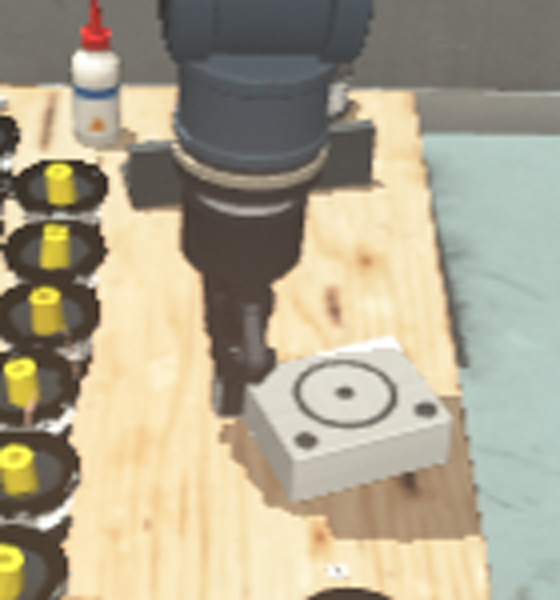

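Run:
```python
from h import *
c,x,y=blk((426,410),(306,440),(344,392.5))
o,R=st();d=o['position'][:2]-c;print('tcp in block',d@x,d@y)
```

```text
ctr [0.4475 0.0698] yaw -68.6 holes dist 0.0836 back 0.0339
t 6.80 p [0.5237 0.066  0.0197] jaw yaw -77.9 tilt [ 0.051  0.017 -0.999] F [ 0.2  0.5 -0.2] w 0.00 q [ 0.12  0.37 -0.4   0.76  0.01  3.05]
tcp in block 0.03139596371387049 0.06953564635598841
```

Request:
step_arm([
  [0,0.03,0,0],
  [-0.08,0,0,0],
  [-0.08,0,0,-1],
  [0,0,0,-1],
  [0,0,0,-1],
  [0,0,0,-1],
  [0,0,0,-1],
  [0,0,0,-1],
])

```text
t: 7.47
position: [0.533, 0.0681, 0.1018]
orientation: [0.579, 1.466, -0.535]
contact_force: [0.5, 1.3, -0.6]
width: 0.001
```

Request:
step_arm([
  [0,0,0,-1],
  [0,0,0,-1],
  [0,0,0,-1],
  [0,0,0,-1],
  [0,0,0,-1],
  [0,0,0,-1],
  [0,0,0,-1],
  [0,0,0,-1],
], claw=0.3)

```text
t: 8.13
position: [0.5316, 0.0685, 0.1001]
orientation: [-0.107, 1.537, 0.125]
contact_force: [-0.4, 0.3, 0.0]
width: 0.7
```

Run:
```python
from h import *
o,R=st();rel([.4295,.148,.10])
```

```text
t 8.13 p [0.5316 0.0685 0.1001] jaw yaw 8.5 tilt [ 0.029  0.014 -0.999] F [-0.4  0.3  0. ] w 0.70 q [ 0.12  0.32 -0.23  0.99  0.01  1.54]
to [0.4295, 0.148, 0.1] tool mm [ -1.8  93.7 -89.2] frac [-0.0037  0.1875 -0.1784]
```

Request:
step_arm([
  [0,0.05,-0.045,0],
  [0,0.05,-0.045,0],
  [0,0.045,-0.045,0],
  [0,0.042,-0.045,-0.5],
  [0,0,0,-0.4],
  [0,0,0,0],
])

```text
t: 8.63
position: [0.4233, 0.1487, 0.0964]
orientation: [-0.201, 1.536, 0.215]
contact_force: [0.8, 0.3, 0.2]
width: 0.698
```

Run:
```python
from h import *
o,R=st();rel([.4295,.148,.014])
W=cam('wrist')
cv2.imwrite('pics/w8.png',cams.snapshot('wrist')[:,:,::-1])
```

```text
t 8.63 p [0.4233 0.1487 0.0964] jaw yaw 15.2 tilt [ 0.023  0.012 -1.   ] F [0.8 0.3 0.2] w 0.70 q [ 0.34  0.16 -0.45  0.93  0.    1.64]
to [0.4295, 0.148, 0.014] tool mm [82.5 -2.7  3.7] frac [ 0.165  -0.0054  0.0074]
```

View pics/w8.png

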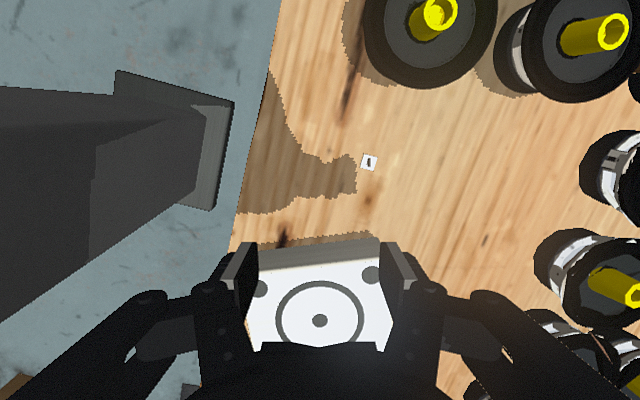

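Request:
step_arm([
  [0.07,0,0.006,0.35],
  [0.07,0,0,0],
  [0.022,0,0,0],
  [0,0,0,0],
])

```text
t: 9.02
position: [0.4323, 0.1502, 0.0141]
orientation: [-0.167, 1.536, 0.183]
contact_force: [-0.3, -0.3, 0.6]
width: 0.7
```

Request:
step_arm([
  [0.0,-0.016,0,0],
  [0.0,-0.016,0,0],
  [0.0,-0.016,0,0],
  [0,-0.016,0,0],
  [0,-0.016,0,0],
  [0,0,0,0],
])

```text
t: 9.52
position: [0.4451, 0.1067, 0.0168]
orientation: [-0.165, 1.533, 0.183]
contact_force: [-0.5, 0.6, -0.0]
width: 0.701
```

Run:
```python
from h import *
o,R=st()
cv2.imwrite('pics/w9.png',cams.snapshot('wrist')[:,:,::-1])
```

```text
t 9.52 p [0.4451 0.1067 0.0168] jaw yaw 12.7 tilt [ 0.029  0.015 -0.999] F [-0.5  0.6 -0. ] w 0.70 q [ 0.23  0.26 -0.55  0.72  0.01  1.58]
```

View pics/w9.png

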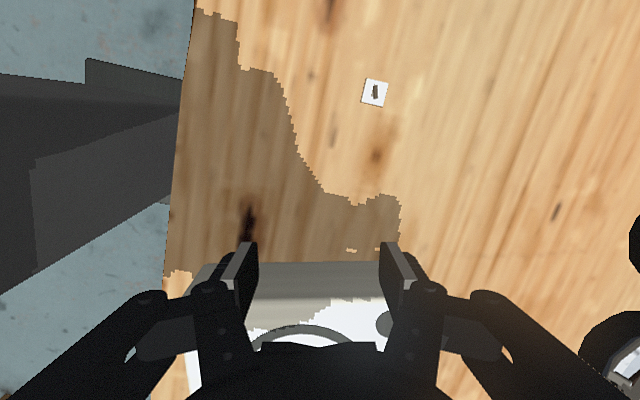

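Request:
step_arm([
  [0.001,-0.02,0,-0.05],
  [0.001,-0.02,0,0],
  [0.001,-0.02,0,0],
  [0.001,-0.02,0,0],
  [0.001,-0.02,0,0],
  [0.001,-0.02,0,0],
  [0.001,-0.02,0,0],
  [0.001,-0.02,0,0],
])

```text
t: 10.23
position: [0.4657, 0.0325, 0.0161]
orientation: [-0.162, 1.526, 0.199]
contact_force: [-2.7, 7.4, 5.4]
width: 0.703
```

Request:
step_arm([
  [0.001,-0.02,0,0],
  [0.001,-0.02,0,0],
  [0.001,-0.02,0,0],
  [0.001,-0.02,0,0],
  [0.001,-0.02,0,0],
  [0.001,-0.02,0,0],
  [0,0,0,0],
])

```text
t: 10.82
position: [0.4813, -0.025, 0.0149]
orientation: [-0.157, 1.521, 0.206]
contact_force: [0.6, 0.2, 0.3]
width: 0.702
```

Run:
```python
from h import *
o,R=st()
cv2.imwrite('pics/w10.png',cams.snapshot('wrist')[:,:,::-1])
a=cams.snapshot('side');cv2.imwrite('pics/s10.png',cv2.resize(a[110:260,260:400,::-1],None,fx=4,fy=4,interpolation=cv2.INTER_CUBIC))
```

```text
t 10.82 p [ 0.4813 -0.025   0.0149] jaw yaw 13.3 tilt [ 0.038  0.036 -0.999] F [0.6 0.2 0.3] w 0.70 q [-0.08  0.3  -0.5   0.73  0.04  1.26]
```

View pics/w10.png

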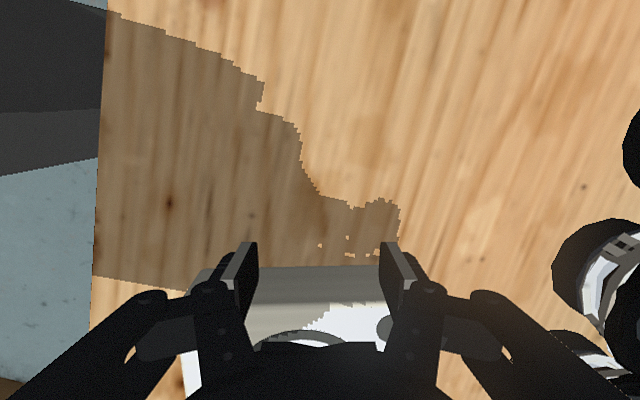

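View pics/s10.png

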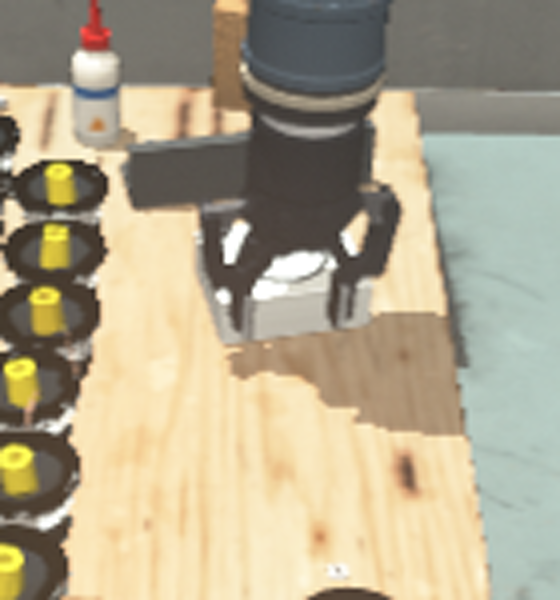

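Request:
step_arm([
  [0.001,-0.02,-0.002,0],
  [0.001,-0.02,-0.002,0],
  [0.001,-0.02,-0.002,0],
  [0.001,-0.02,-0.002,0],
  [0.001,-0.02,-0.002,0],
  [0.001,-0.02,-0.002,0],
  [0,-0.015,0,0],
  [0,0,0,0],
])

```text
t: 11.58
position: [0.4908, -0.0859, 0.011]
orientation: [-0.156, 1.518, 0.22]
contact_force: [-0.1, -0.9, 0.4]
width: 0.697
```

Request:
step_arm([
  [0,-0.008,0,0],
  [0,-0.008,0,0],
  [0,-0.008,0,0],
])

```text
t: 11.83
position: [0.4928, -0.0949, 0.0108]
orientation: [-0.155, 1.519, 0.225]
contact_force: [-2.1, 8.0, 5.8]
width: 0.697
```

Run:
```python
from h import *
o,R=st()
a=cams.snapshot('side');cv2.imwrite('pics/s11.png',cv2.resize(a[110:260,260:400,::-1],None,fx=4,fy=4,interpolation=cv2.INTER_CUBIC))
a=cams.snapshot('scene');cv2.imwrite('pics/c11.png',cv2.resize(a[135:285,250:430,::-1],None,fx=4,fy=4,interpolation=cv2.INTER_CUBIC))
```

```text
t 11.83 p [ 0.4928 -0.0949  0.0108] jaw yaw 13.9 tilt [ 0.037  0.05  -0.998] F [-2.1  8.   5.8] w 0.70 q [-0.23  0.35 -0.44  0.75  0.06  1.1 ]
```

View pics/s11.png

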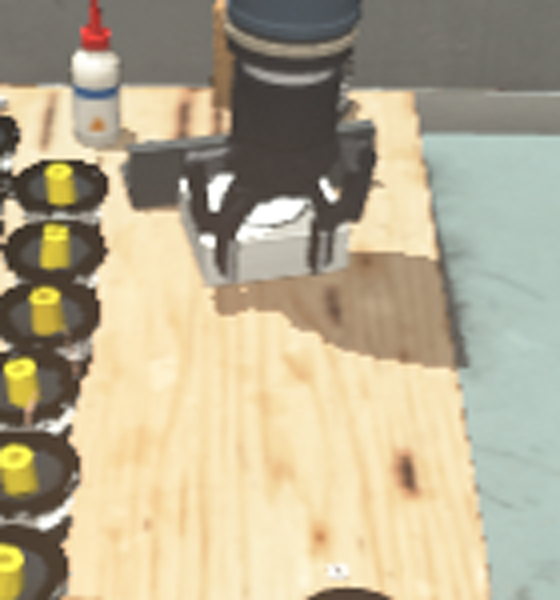

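View pics/c11.png

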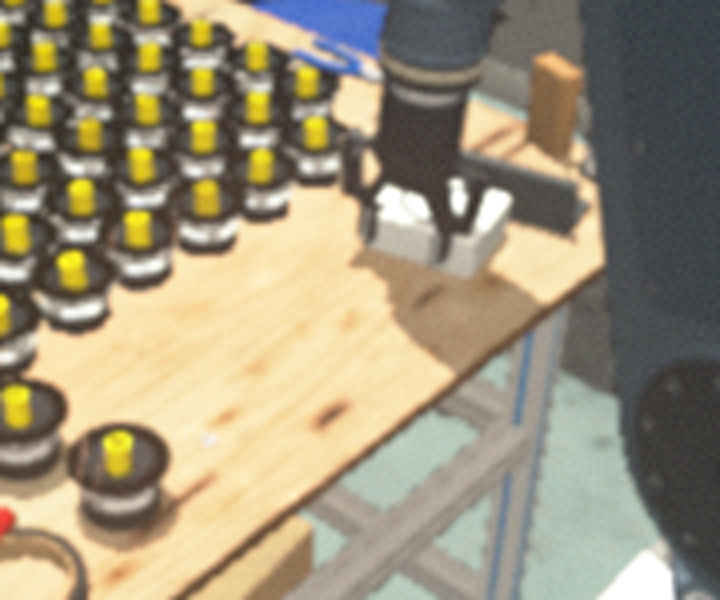

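Request:
step_arm([
  [-0.002,-0.01,0,0],
  [0,-0.01,0,0],
  [0,-0.01,0,0],
])

```text
t: 12.18
position: [0.495, -0.1051, 0.0109]
orientation: [-0.151, 1.52, 0.233]
contact_force: [-10.4, 58.4, 30.7]
width: 0.7
```

Request:
step_arm([
  [0,-0.008,0,0],
  [0,-0.008,0,0],
])

```text
t: 12.35
position: [0.4949, -0.1044, 0.0111]
orientation: [-0.14, 1.519, 0.25]
contact_force: [-9.1, 37.6, 24.9]
width: 0.703
```

Request:
step_arm([
  [0,-0.008,0,0],
  [0,-0.008,0,0],
])

```text
t: 12.52
position: [0.4948, -0.104, 0.0113]
orientation: [-0.129, 1.519, 0.265]
contact_force: [-8.2, 37.1, 25.3]
width: 0.702
```

Request:
step_arm([
  [0,0.03,0,0],
  [0,0.04,0,0],
  [-0.05,0.03,0,0],
  [-0.08,0.05,0,0],
  [-0.06,0.06,0,0],
  [0,0.06,0,0],
  [0,0.05,0,0],
  [0,0,0,0],
])

```text
t: 13.18
position: [0.4505, 0.0452, 0.12]
orientation: [-0.128, 1.52, 0.263]
contact_force: [-0.4, -0.5, 0.7]
width: 0.698
```

Run:
```python
from h import *
o,R=st()
cv2.imwrite('pics/w12.png',cams.snapshot('wrist')[:,:,::-1])
a=cams.snapshot('side');cv2.imwrite('pics/s12.png',cv2.resize(a[110:210,270:380,::-1],None,fx=6,fy=6,interpolation=cv2.INTER_CUBIC))
a=cams.snapshot('scene');cv2.imwrite('pics/c12.png',cv2.resize(a[135:235,310:430,::-1],None,fx=6,fy=6,interpolation=cv2.INTER_CUBIC))
```

```text
t 13.18 p [0.4505 0.0452 0.12  ] jaw yaw 14.2 tilt [ 0.03   0.091 -0.995] F [-0.4 -0.5  0.7] w 0.70 q [ 0.04  0.14 -0.42  0.98  0.09  1.36]
```

View pics/s12.png

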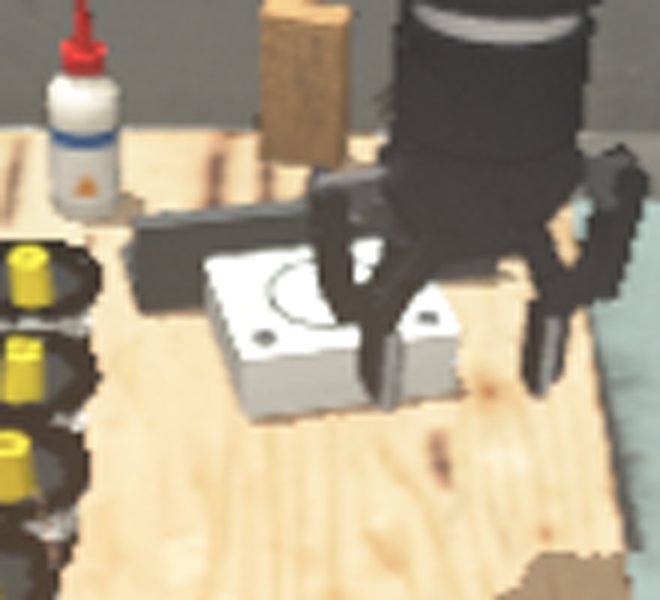

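View pics/c12.png

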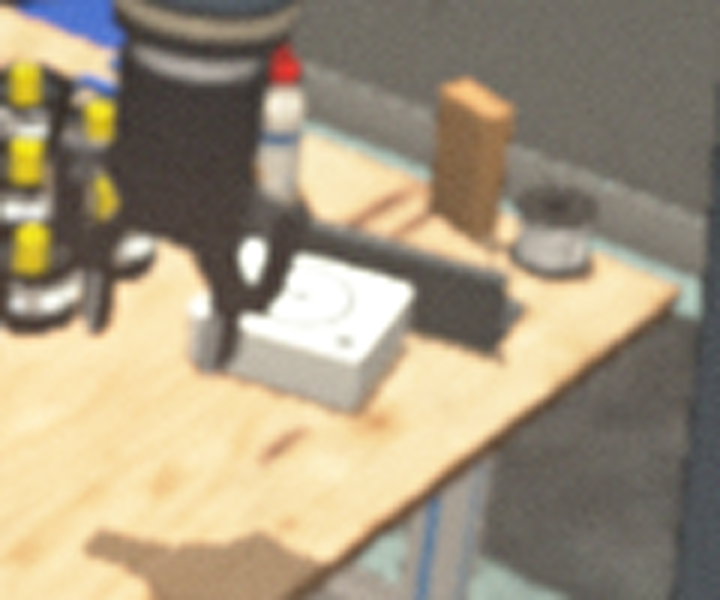

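View pics/w12.png

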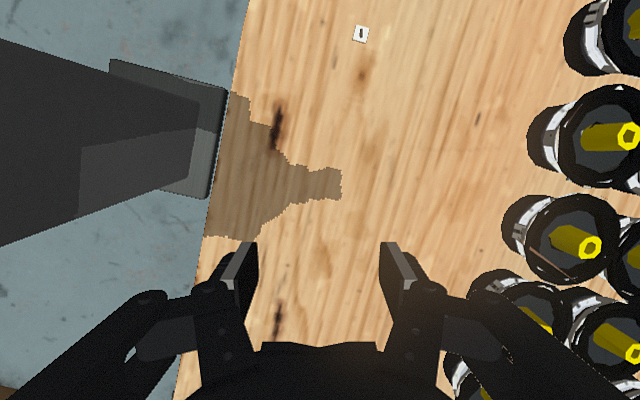

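Run:
```python
from h import *
S=cam('side');f=lambda p:(270+(p[0]+.5)/6-.5,110+(p[1]+.5)/6-.5)
P=ray(S,[f((265,338)),f((429,318))],.04);v=P[0]-P[1];v/=np.linalg.norm(v);x=np.array([v[1],-v[0]]);y=v[:2]
c=(P[0]+P[1])[:2]/2+.034*x;print(P,'yaw',np.degrees(np.arctan2(x[1],x[0])),'c',c,'buttons',c+.056*x+.038*y,c+.056*x-.038*y)
rel([.50,-.27,.24]);rel([.50,-.04,.24])
```

```text
[[ 0.53364968 -0.12022704  0.04      ]
 [ 0.45161643 -0.1402056   0.04      ]] yaw -76.31252077953962 c [ 0.50067833 -0.16325075] buttons [ 0.55085021 -0.20866861] [ 0.47700854 -0.22665218]
to [0.5, -0.27, 0.24] tool mm [-147.4 -304.   -22.6] frac [-0.2949 -0.6079 -0.0453]
to [0.5, -0.04, 0.24] tool mm [-126.8  -81.9   33.6] frac [-0.2537 -0.1638  0.0671]
```

Request:
step_arm([
  [-0.075,-0.03,0,0],
  [-0.075,-0.03,0,0],
  [-0.075,-0.03,0,0],
  [-0.04,-0.07,-0.007,0],
  [-0.03,-0.07,-0.007,0],
  [0,-0.078,-0.007,0],
  [0,-0.078,-0.007,0],
  [0,-0.078,-0.007,0],
])

```text
t: 14.0
position: [0.4846, -0.212, 0.2492]
orientation: [-0.131, 1.528, 0.26]
contact_force: [1.5, 0.7, 0.5]
width: 0.7
```

Request:
step_arm([
  [0,-0.078,-0.007,0],
  [0,-0.07,-0.005,0],
  [0,0,0,0],
  [0,0,0,0],
])

```text
t: 14.33
position: [0.4939, -0.3004, 0.2375]
orientation: [-0.12, 1.534, 0.251]
contact_force: [-0.3, 0.4, 0.5]
width: 0.701
```

Run:
```python
from h import *
o,R=st()
cv2.imwrite('pics/w13.png',cams.snapshot('wrist')[:,:,::-1])
```

```text
t 14.33 p [ 0.4939 -0.3004  0.2375] jaw yaw 13.5 tilt [ 0.017  0.086 -0.996] F [-0.3  0.4  0.5] w 0.70 q [-0.59  0.41  0.25  1.44  0.08  0.74]
```

View pics/w13.png

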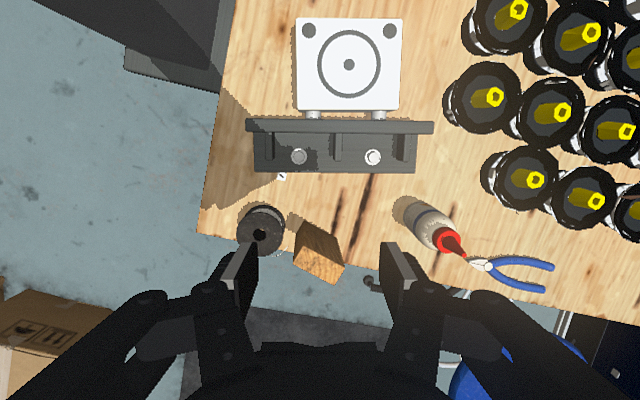

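Run:
```python
from h import *
a=cv2.imread('pics/w13.png');cv2.imwrite('pics/w13c.png',cv2.resize(a[90:150,235:445],None,fx=3.8,fy=3.8,interpolation=cv2.INTER_CUBIC)[:, :800])
W=cam('wrist');print('cam',W[2])
P=ray(W,[(308.5,30.5),(390.5,31),(348.5,64.5)],.04);v=P[1]-P[0];v/=np.linalg.norm(v);x=np.array([v[1],-v[0]]);print(P,np.degrees(np.arctan2(x[1],x[0])))
F=ray(W,[(246,121),(434,122)],.055);w=F[1]-F[0];print('fence top front',F,np.linalg.norm(w),np.degrees(np.arctan2(w[1],w[0])))
n=np.array([w[1],-w[0]])/np.linalg.norm(w);c=P[2][:2];y=v[:2]
for s in(.038,-.038): print('gap',(F[0][:2]-(c+.056*x+s*y))@n)
print('fence y of centre',(c-(F[0]+F[1])[:2]/2)@(w[:2]/np.linalg.norm(w)))
```

```text
cam [ 0.47397987 -0.24466458  0.38448915]
[[ 0.45176731 -0.14270082  0.04      ]
 [ 0.53429047 -0.12236687  0.04      ]
 [ 0.50011226 -0.16439533  0.04      ]] -76.1578904493219
fence top front [[ 0.40971089 -0.24640588  0.055     ]
 [ 0.60132785 -0.2010147   0.055     ]] 0.19691982442576483 13.326855856041082
gap 0.0033080176445789977
gap 0.002624568474083008
fence y of centre 0.008410947880877241
```

View pics/w13c.png

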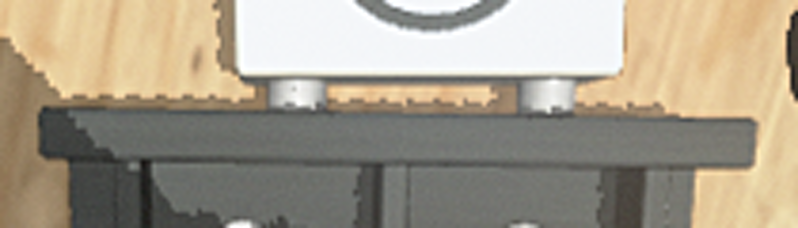

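Run:
```python
from h import *
a=cv2.cvtColor(cv2.imread('pics/w13.png'),cv2.COLOR_BGR2GRAY).astype(float)
for u in(250,270,290,300,345,350,390,400,415,425,430):
    col=a[105:126,u-1:u+2].mean(1);print(u,col.astype(int))
rel([.475,-.045,.2])
```

```text
250 [201 205 208 208 210 210 212 210 186 166 160 131 124  76  58  68  67  68
  67  65  66]
270 [207 206 206 207 206 209 209 209 212 194 124 128 125  99  90 103 105 106
 108 104 106]
290 [204 206 208 208 211 211 212 213 216 206 151 131 140 126  79  99 109 108
 112 109 106]
300 [247 247 249 251 218  96  99 153 207 206 185 121 128 119  86 102 109 110
 110 112 107]
345 [245 246 247 249 218 103 113 163 215 207 208 193 127 137 126  99 113 117
 118 119 120]
350 [245 246 247 249 219 105 112 159 204 199 187 143 123 131 120  98 113 116
 119 120 117]
390 [246 246 247 249 215 102 146 200 202 202 201 203 186 130 130 112 112 118
 118 121 121]
400 [200 199 200 200 198 199 199 201 205 206 209 200 159 155 135 113 106 119
 119 121 119]
415 [203 203 203 204 204 205 206 209 208 207 206 208 206 208 214 193  84 113
 119 117 119]
425 [206 207 209 209 208 206 206 205 206 206 204 204 204 204 209 191  99 111
 118 116 117]
430 [199 197 201 199 200 201 201 203 202 203 203 204 203 205 211 192  95 109
 119 118 117]
to [0.475, -0.045, 0.2] tool mm [ 58.7 248.5  40.2] frac [0.1175 0.4969 0.0804]
```

Run:
```python
from h import *
W=cam('wrist')
P=ray(W,[(308.5,30.5),(390.5,31),(348.5,64.5)],.04);v=P[1]-P[0];v/=np.linalg.norm(v);x=np.array([v[1],-v[0]])
B=ray(W,[(300,109.4),(390,109.4)],.04);b=B[1]-B[0]
F=ray(W,[(250,117.9),(430,120.6)],.055);w=F[1]-F[0];print('fence ang',np.degrees(np.arctan2(w[1],w[0])),'block front edge',np.degrees(np.arctan2(b[1],b[0])),'holes',np.degrees(np.arctan2(v[1],v[0])))
n=np.array([w[1],-w[0]])/np.linalg.norm(w);c=P[2][:2]
for s in(.038,-.038): print('gap',(F[0][:2]-(c+.056*x+s*v[:2]))@n)
print((F[0]-B[0])[:2]@n,(F[0]-B[1])[:2]@n)
```

```text
fence ang 12.805452941467735 block front edge 13.697391294686822 holes 13.842109550678106
gap 0.0014676886495737368
gap 9.269027288224575e-05
0.010382790635036674 0.011906605474155667
```

Request:
step_arm([
  [0,0.075,0.007,0],
  [0,0.075,0.007,0],
  [0,0.075,0.007,0],
  [0,0.075,0.007,0],
  [0,0.075,0.007,0],
  [0,0.06,0.007,0],
  [0,0,0,0],
], claw=1)

```text
t: 14.97
position: [0.4571, -0.0752, 0.2529]
orientation: [-0.116, 1.538, 0.251]
contact_force: [-0.4, -1.2, 0.3]
width: -0.002
```

Run:
```python
from h import *
o,R=st();rel([.4925,-.075,.1]);rel([.4925,-.075,.02])
```

```text
t 14.97 p [ 0.4571 -0.0752  0.2529] jaw yaw 13.3 tilt [ 0.013  0.088 -0.996] F [-0.4 -1.2  0.3] w -0.00 q [-0.22  0.14 -0.07  1.37  0.09  1.11]
to [0.4925, -0.075, 0.1] tool mm [152.8 -20.7  29.4] frac [ 0.3055 -0.0414  0.0588]
to [0.4925, -0.075, 0.02] tool mm [232.5 -27.3  26.7] frac [ 0.4649 -0.0547  0.0534]
```

Request:
step_arm([
  [0.077,-0.009,0.03,0],
  [0.077,-0.009,0.025,0],
  [0.077,-0.009,0,0],
  [0.077,-0.009,0,0],
  [0.077,-0.009,0,0],
  [0.05,-0.005,0,0],
  [0,0,0,0],
])

```text
t: 15.55
position: [0.4937, -0.0678, 0.0316]
orientation: [-0.128, 1.527, 0.256]
contact_force: [-1.7, 0.6, -0.6]
width: 0.0
```

Run:
```python
from h import *
o,R=st();rel([.4965,-.092,.018])
```

```text
t 15.55 p [ 0.4937 -0.0678  0.0316] jaw yaw 14.0 tilt [ 0.024  0.086 -0.996] F [-1.7  0.6 -0.6] w 0.00 q [-0.19  0.34 -0.41  0.82  0.09  1.13]
to [0.4965, -0.092, 0.018] tool mm [ 11.5 -25.1  -3.8] frac [ 0.023  -0.0502 -0.0075]
```

Request:
step_arm([
  [0.024,-0.03,-0.003,0],
  [0,-0.016,0,0],
  [0,0,0,0],
])

```text
t: 15.8
position: [0.4973, -0.0888, 0.0195]
orientation: [-0.129, 1.528, 0.258]
contact_force: [-0.3, 0.3, 0.2]
width: 0.004
```

Request:
step_arm([
  [0,-0.01,0,0],
  [0,-0.01,0,0],
  [0,-0.01,0,0],
])

```text
t: 16.05
position: [0.5031, -0.1035, 0.0227]
orientation: [-0.13, 1.523, 0.259]
contact_force: [8.3, 29.6, -0.0]
width: -0.001
```

Request:
step_arm([
  [0,-0.008,0,0],
  [0,-0.008,0,0],
])

```text
t: 16.22
position: [0.5041, -0.1037, 0.0232]
orientation: [-0.119, 1.521, 0.276]
contact_force: [-7.8, 38.4, 1.7]
width: -0.004
```

Request:
step_arm([
  [0,0.02,0,0],
  [0,0.05,0,0],
  [-0.07,0.02,0,0],
  [-0.08,0,0,0],
  [-0.08,-0.01,0,0],
  [-0.08,-0.02,0,0],
  [-0.08,-0.02,0,0],
  [-0.06,-0.05,-0.005,0],
])

```text
t: 16.88
position: [0.4924, -0.1274, 0.2532]
orientation: [-0.119, 1.525, 0.285]
contact_force: [0.4, 0.7, 0.7]
width: 0.003
```

Request:
step_arm([
  [0,-0.078,-0.01,0],
  [0,-0.078,-0.01,0],
  [0,-0.078,-0.01,0],
  [0,-0.04,0,0],
  [0,0,0,0],
  [0,0,0,0],
])

```text
t: 17.38
position: [0.5166, -0.2757, 0.2532]
orientation: [-0.128, 1.507, 0.274]
contact_force: [-0.5, 0.5, -0.1]
width: 0.002
```

Run:
```python
from h import *
o,R=st()
W=cam('wrist');print('cam',W[2])
cv2.imwrite('pics/w14.png',cams.snapshot('wrist')[:,:,::-1])
a=cams.snapshot('side');cv2.imwrite('pics/s14.png',cv2.resize(a[110:210,270:380,::-1],None,fx=6,fy=6,interpolation=cv2.INTER_CUBIC))
```

```text
t 17.38 p [ 0.5166 -0.2757  0.2532] jaw yaw 14.7 tilt [ 0.04   0.099 -0.994] F [-0.5  0.5 -0.1] w 0.00 q [-0.55  0.41  0.29  1.47  0.11  0.76]
cam [ 0.49203312 -0.22264856  0.40059593]
```

View pics/w14.png

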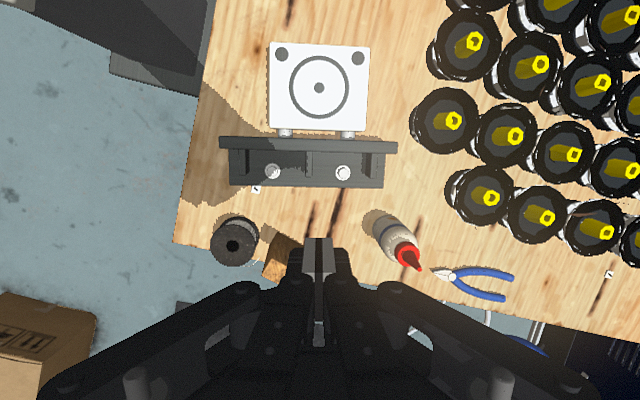

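View pics/s14.png

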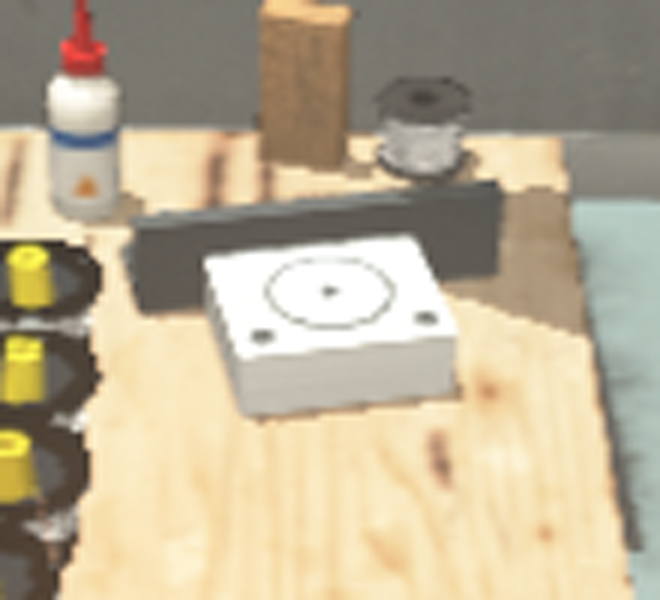

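Run:
```python
from h import *
im=cv2.imread('pics/w14.png')
cv2.imwrite('pics/w14c.png',cv2.resize(im[110:160,210:410],None,fx=4,fy=4,interpolation=cv2.INTER_CUBIC))
a=cv2.cvtColor(im,cv2.COLOR_BGR2GRAY).astype(float)
for u in(222,228,235,245,385,390,395): print(u,a[126:150,u-1:u+2].mean(1).astype(int))
for u in(275,300,320,330,362): print('blk',u,a[116:150,u-1:u+2].mean(1).astype(int))
def darkc(u,v):
    p=a[v-9:v+10,u-9:u+10]; m=np.clip(150-p,0,None);yy,xx=np.mgrid[v-9:v+10,u-9:u+10];return (m*xx).sum()/m.sum(),(m*yy).sum()/m.sum()
W=cam('wrist')
h=[darkc(281,55),darkc(358,58)];c5=(319,88);print(h)
P=ray(W,h+[c5],.04);v=P[1]-P[0];print('holes',np.degrees(np.arctan2(v[1],v[0])),np.linalg.norm(v),P)
```

```text
222 [135 133 136 137 135 135 137 137 140 124  45  63  68  68  69  68  65  66
  65  67  64  53  85 144]
228 [136 135 137 136 136 135 136 136 140 124  44  63  68  67  69  66  67  64
  65  65  66  61  62  81]
235 [127 125 125 123 124 122 123 122 126 111  49  59  68  68  70  67  67  66
  64  64  67  64  52  55]
245 [133 134 135 134 134 132 132 134 135 130  97  53  68  65  69  68  66  66
  65  67  66  64  56  43]
385 [211 210 212 213 214 214 214 213 212 211 210 207 207 210 195 109 115 125
 123 125 127 127 125 126]
390 [202 205 208 213 214 217 216 215 214 215 212 210 211 213 206 152 104 121
 122 124 126 126 126 128]
395 [206 205 204 203 202 203 204 204 203 204 206 205 206 208 210 181  95 119
 122 122 122 126 124 123]
blk 275 [248 249 249 249 248 248 248 248 249 249 253 236 129 145 179 174 149 124
 128 132 123  96  90 105 108 111 111 110 110 109 106 101  99  78]
blk 300 [248 248 248 248 248 248 248 248 249 248 249 253 230 130 193 222 208 149
 135 138 143 129  88 102 116 114 117 117 115 114 113 115 114 114]
blk 320 [128 123 160 241 253 249 248 248 248 248 248 249 251 217 126 206 214 200
 148 135 137 140 123  85 112 120 118 121 121 119 121 119 119 122]
blk 330 [179 237 253 249 248 248 248 248 248 248 248 248 252 236 135 175 217 206
 157 136 137 141 132  96 110 122 121 122 124 122 121 120 124 125]
blk 362 [248 248 248 248 248 248 248 247 248 248 247 248 249 251 241 181 211 213
 196 129 139 141 144 136 107 106 122 123 124 125 126 126 125 126]
[(np.float64(280.81080489938756), np.float64(53.65551181102362)), (np.float64(357.21660135375845), np.float64(57.66583541147132))]
holes 12.809458595627735 0.08404838913173353 [[ 0.45231189 -0.14084695  0.04      ]
 [ 0.53426855 -0.12221263  0.04      ]
 [ 0.50152254 -0.16424895  0.04      ]]
```

View pics/w14c.png

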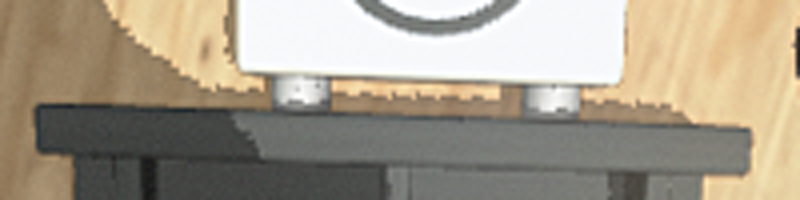

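Run:
```python
from h import *
from numpy import *
im=cv2.imread('pics/w14.png');a=cv2.cvtColor(im,cv2.COLOR_BGR2GRAY).astype(float)
W=cam('wrist')
def edge(us,v0,v1,thr):
    out=[]
    for u in us:
        col=a[v0:v1,u];i=argmax(col<thr);out.append((u,v0+i-1+(col[i-1]-thr)/(col[i-1]-col[i])))
    return array(out)
E1=edge(range(272,366),118,140,200)
E2=vstack([edge(range(222,236),126,145,90),edge(range(384,396),130,150,155)])
def fit(E,z):
    p=polyfit(E[:,0],E[:,1],1);r=abs(E[:,1]-polyval(p,E[:,0]));k=r<1;p=polyfit(E[k,0],E[k,1],1);u=array([E[0,0],E[-1,0]]);return ray(W,c_[u,polyval(p,u)],z)
A=fit(E1,.04);F=fit(E2,.055)
for n,L in(('blk',A),('fence',F)):
    w=L[1]-L[0];print(n,L.round(4),degrees(arctan2(w[1],w[0])))
w=(F[1]-F[0])[:2];n=array([w[1],-w[0]])/linalg.norm(w);print('edge to fence',[(F[0]-q)[:2]@n for q in A])
```

```text
blk [[ 0.4608 -0.2196  0.04  ]
 [ 0.5649 -0.1951  0.04  ]] 13.266433888318682
fence [[ 0.412  -0.2413  0.055 ]
 [ 0.5983 -0.1989  0.055 ]] 12.820288677437269
edge to fence [np.float64(0.010344199718907234), np.float64(0.011176974968484993)]
```

Run:
```python
from h import *
a=cv2.imread('pics/side0.png').astype(int);b=cams.snapshot('side')[:,:,::-1].astype(int)
d=abs(a-b).max(2)
for n,(u0,u1,v0,v1) in dict(spare=(285,325,258,300),spare_b=(328,370,252,298),tape=(330,385,300,350),glue=(276,292,106,148),wood=(311,331,108,140),solder=(331,350,120,141),fixed=(200,285,135,300)).items():
    print(n,'changed px',int((d[v0:v1,u0:u1]>40).sum()))
st()
from station import workorder
print(workorder.sign_off())
```

```text
spare changed px 0
spare_b changed px 0
tape changed px 0
glue changed px 0
wood changed px 0
solder changed px 0
fixed changed px 0
t 17.53 p [ 0.5166 -0.2739  0.2533] jaw yaw 14.8 tilt [ 0.04   0.1   -0.994] F [-0.1  0.1  0.8] w 0.00 q [-0.54  0.41  0.29  1.46  0.11  0.76]
the job is handed in; nothing more can be done
None
```

The nest block is squared up to the fence and I've handed the job in, at about 17.5 s of the 72 s allowed. I turned the block clockwise with the shut fingertips on two of its sides. I then slid it flat to the fence with both tips and seated it with a push at about 38 N. The highest force I read was about 67 N in total, on first contact with the fence. I pushed it only with the fingers, low on its sides, and never gripped or lifted it.

**Angle and contact:** After the flat push, the overhead wrist view showed the block about 1° off, with one button about 1.4 mm short of the fence. I pushed again near the middle of the back face. In the last view:
- **Screw-hole line:** it matches the fence at 12.8° for both.
- **Front top edge:** it reads 13.3°, so the two checks disagree by about 0.45°.
- **Distance to the fence:** the block's front edge is 10.3 mm and 11.2 mm from the face at its two ends. The buttons stand 10 mm out, so this fits contact at both buttons within the roughly 2 mm calibration. I could not confirm contact any more closely than that.

**Position along the fence:** The block's centre is about 1 cm from the middle of the fence, so both ends are roughly 30 mm inside it.

**Other objects:** Comparing the first and last side pictures showed no change at the drivers, wood block, glue, solder or tape. The arm was clear of everything at hand-in.

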